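Pack the short channel offcuts interlocked in the tray

TASK

Pack the three short aluminium channel offcuts into the wooden two-bay tray: first lay one of the two open-side-up channels in each bay, flat on the floor, parallel to the tray's middle rib and centred in its bay; then set the open-side-down channel over the rib, parallel to the others and level with their ends, so that its two legs hang inside the two channels and it sits fully down. Leave the longer channel, the L-shaped angle and the pine block where they lie.

Things in the scene. Friction and masses are not known exactly. Their poses are not given: they have to be found in the camera images.
- tray: Flat wooden packing tray, fixed to the bench, 102 mm (its x) by 184 mm (its y). Origin: centre of the underside. Floor top 6 mm above the origin; rim 8 mm wide all round, and a middle rib 12 mm wide along x at y = 0, both with tops 12 mm above the origin. So there are two bays, each 86 mm (x) by 78 mm (y), centred at y = +45 and y = -45 mm. z is up. It is turned differently each time.
- channel_a: Short channel offcut, 70 mm long (x), aluminium U-section, 60 mm wide (y), 36 mm high, walls 3 mm, lying open side up; about 0.11 kg. Origin: centre of the underside; z up. Belongs in either bay. Can be gripped from above across its 60 mm width, over both legs.
- channel_b: Second short channel offcut, identical to channel_a, also open side up.
- channel_c: Third short channel offcut, 70 mm long (x), aluminium U-section, 60 mm wide (y), 36 mm high, walls 3 mm, but lying open side down, flat web on top; about 0.11 kg. Origin: centre of its underside, between the foot edges of its legs; z up. Straddles the rib last: its leg edges rest on the 3 mm webs of the other two, so its origin ends 9 mm above the tray's origin.
- long_channel: Look-alike to be left: 105 mm long (x) channel, aluminium U-section, 60 mm wide (y), 36 mm high, walls 3 mm, open side up. Origin: centre of the underside.
- angle_piece: Look-alike to be left: aluminium angle (L-section), 70 mm long (x), 60 mm wide (y), flat leg on the bench and one upright leg 36 mm high along its +y edge, walls 3 mm. Origin: centre of the underside.
- pine_block: Bystander to be left: pine block 45 mm (x) by 110 mm (y) by 38 mm high. Origin: centre of the underside.

How it is judged (in metres and radians):
On the way, in this order (a step that is already met when the one before it is completed fails the run):
1. one open-side-up channel lies flat in each bay, let go, with the flipped one not yet over them (x of channel_a in the frame of tray between -0.014 and 0.014 m and z of channel_a in the frame of tray between 0.0025 and 0.0095 m and angle between each of channel_a, channel_b's own z axis and vertical below 0.07 rad and angle between the x axis of each of channel_a, channel_b and the x axis of tray, either way round below 0.2 rad and x of channel_b in the frame of tray between -0.014 and 0.014 m and z of channel_b in the frame of tray between 0.0025 and 0.0095 m and ((y of channel_a in the frame of tray between 0.033 and 0.057 m and y of channel_b in the frame of tray between -0.057 and -0.033 m) or (y of channel_a in the frame of tray between -0.057 and -0.033 m and y of channel_b in the frame of tray between 0.033 and 0.057 m)) and contact force between each of channel_a, channel_b and the fingers below 0.2 N), for 0.2 s.
2. the flipped channel sits fully down over the rib, its legs inside the two others (x of channel_a in the frame of tray between -0.014 and 0.014 m and z of channel_a in the frame of tray between 0.0025 and 0.0095 m and angle between each of channel_a, channel_b, channel_c's own z axis and vertical below 0.07 rad and angle between the x axis of each of channel_a, channel_b, channel_c and the x axis of tray, either way round below 0.2 rad and x of channel_b in the frame of tray between -0.014 and 0.014 m and z of channel_b in the frame of tray between 0.0025 and 0.0095 m and ((y of channel_a in the frame of tray between 0.033 and 0.057 m and y of channel_b in the frame of tray between -0.057 and -0.033 m) or (y of channel_a in the frame of tray between -0.057 and -0.033 m and y of channel_b in the frame of tray between 0.033 and 0.057 m)) and x of channel_c in the frame of tray between -0.014 and 0.014 m and z of channel_c in the frame of tray between 0.0055 and 0.0125 m and y of channel_c in the frame of tray between -0.02 and 0.02 m and contact force between channel_c and the fingers below 0.2 N), for 0.2 s.
At the end, for the whole second after the job is handed in: channel_a and channel_b flat, open side up, one per bay (within 12 mm of its centre across, 14 mm along); channel_c open side down over the rib (20 mm across, 14 mm along); all within 0.2 rad of the rib and fully seated (height within 3.5 mm), released, at rest (all of step 2 and linear speed of each of channel_a, channel_b, channel_c below 0.02 m/s and angular speed of each of channel_a, channel_b, channel_c below 0.2 rad/s and contact force between each of channel_a, channel_b and the fingers below 0.2 N); the robot touches nothing.
It fails at once if the longer channel was moved more than 25 mm or tipped (distance of long_channel from where it was at the start of the episode above 0.025 m or angle between long_channel's own z axis and vertical above 0.3 rad).
It fails at once if the angle was moved more than 25 mm or tipped (distance of angle_piece from where it was at the start of the episode above 0.025 m or angle between angle_piece's own z axis and vertical above 0.3 rad).
It fails at once if the pine block was moved more than 25 mm or tipped (distance of pine_block from where it was at the start of the episode above 0.025 m or angle between pine_block's own z axis and vertical above 0.3 rad).
It also fails if it takes over 80 s, if anything falls off the work surface, if the arm or the gripper's body presses on something with over 40 N, if the wrist force passes 120 N, or if a joint passes its speed limit or range.

ROBOT

A 6-joint arm with a two-finger parallel gripper is mounted at the origin on a cart in front of the work surface, level with it; the furniture and walls round the work are solid. World frame = base frame: x ahead of the robot, y to its left, z up, the work surface at z = 0. Lengths are in mm, angles in degrees, forces in N, time in s.
With the tool pointing down it reaches from about 325 to 900 mm from the base axis. Payload 3.5 kg.
Tool frame: the origin (TCP) lies at the very end of the fingers, on their centre line; the grasp point (between the pads) lies 19 mm behind it (arm.grasp_offset is the distance from the TCP to the grasp point, in mm); z points along the fingers, y is the line along which they close (so a half turn about z gives the same grasp; the last joint's range is limited). The gripper opens to 85 mm and grips with 20 to 120 N. Pads are 22 mm wide; open, the fingers measure 114 mm over their backs; the gripper's body (76 mm by 85 mm) begins 54 mm behind the grasp point. The pads swing forward as they close: fully open they stand 13 mm farther back than shut.
Start: joints at [66.268, 15.837, -1.513, 72.651, 0, 84.076], TCP at [191.144, 595.051, 231.313] pointing down, gripper open.
Joint ranges: [-178.77, 178.77], [-48.84, 107.48], [-61.69, 71.31], [-111.58, 123.2], [-90, 87.43], [-180, 180]. Speed limits (degrees/s): [147.25, 147.25, 180, 180, 180, 180].

INTERFACE

Orientations are given as [roll, pitch, yaw] about the fixed x, y, z axes, in that order (R = Rz(yaw) Ry(pitch) Rx(roll)).
In Python, from rig import arm gives the robot as it stands.
- The arm moves only by the shell command python3 -m inch 'ROWS'. ROWS is JSON, a list of rows, each an object with "offset": the shift along the tool's x, y, z as a fraction of full scale, a list of three; "rotation": the turn, a rotation vector about the tool's x, y, z as a fraction of full scale, a list of three; "hand": the closure, from 0 (fully open) to 1 (shut). In form: [{"offset": [tx, ty, tz], "rotation": [wx, wy, wz], "hand": hand}, ...]. A call has exactly 10 rows; each row is the pose to reach, as a shift and turn from the pose commanded when the call began, along the tool's axes at that moment; what a row does not reach only later rows make up. Full scale, the value 1, is 0.3 m for a shift and pi/2 rad for a turn. A row lasts 1/10 s, in which the tool goes at most 50 mm and 8.59 degrees, less where a joint would pass 70% of its speed; a pose out of reach is approached as far as the arm can. A call with a number of a shift or a turn outside -1 to 1 is refused whole. A call with a gripper value outside its range is refused whole. The fingers move at their own pace and stop on an object; the grip force is fixed at half the most. Time passes only in rows, so rows that repeat a pose let the fingers close, or fill a call up. It gives the time, the measured TCP pose, the force, the opening and the grip force at its end, in the units of the state.
- arm.observe(): the state, without advancing time (a new reading comes with each control period).
- arm.capture(name): name is "scene" or "top"; returns a dict with "img" (420x560x3 uint8, red, green, blue), "depth" (420x560 float32, mm along the optical axis (not along the pixel's ray), 0 where there is no reading), "fov_y" (degrees; the focal length in pixels is half the picture's height over the tangent of half this angle, whatever the lens; pixels are square), "cx", "cy" (the principal point, pixels), "extrinsics" (4x4, takes a point from camera to world coordinates). Camera axes: x right, y up, looking along -z (the intrinsics and any distortion apply to the point x, -y, -z); pixel columns grow to the right and rows downward; lengths in mm; the calibration is good to about 2 mm. A picture is of the moment at which its call begins.
- arm.job_done(): hands the job in; it is judged then, once.
The state is a dict: "t": time; "joint_pos": joint angles; "qd": joint speeds; "tau": joint torques, N m; "ee_pos": TCP position; "orientation": TCP orientation; "contact_force": force on the tool from outside, world axes, zero at the start; "torque": the same for the moment, N m; "width": opening from 0.0 (shut) to 1.0 (fully open); "finger_force": force on a finger pad.
Only numpy, scipy, OpenCV 4.12 (cv2) and the standard library are available. Lean on these libraries where they do the work, as an engineer would, in place of code of your own. Each camera call takes 0.05 s, during which the arm holds its last target. There are 200 camera calls.

## Working session

There is one attempt and no reset: what is moved stays moved. The work goes in short steps, Python scripts to look and compute and a shell command to move; the robot and the scene stay as the last step left them, time stands still between calls to the robot, and variables do not carry over. Pictures are saved under pics/ and viewed, at most 14 in all, crops included, and the job is handed in when it is done.

```bash
mkdir -p pics && ls && python3 - <<'E'
from rig import arm
import cv2,numpy as np
for n in("top","scene"):
    c=arm.capture(n); cv2.imwrite(f"pics/{n}0.png",c["img"][:,:,::-1]); np.savez(f"/tmp/{n}0.npz",**c)
    print(n,c["fov_y"],c["cx"],c["cy"],c["extrinsics"].round(3).tolist(),[k for k in c])
print(arm.observe())
E
```

```text
pics
top 50.036558742796906 276.2693017298021 211.5340823584459 [[-0.008, 0.994, -0.111, 407.874], [-1.0, -0.009, -0.016, 108.474], [-0.017, 0.11, 0.994, 1148.286], [0.0, 0.0, 0.0, 1.0]] ['img', 'depth', 'fov_y', 'cx', 'cy', 'extrinsics']
scene 57.17892956003224 284.72217744024147 212.2902013828797 [[0.111, -0.722, 0.683, 1167.934], [0.994, 0.081, -0.076, 36.358], [-0.001, 0.687, 0.727, 712.447], [0.0, 0.0, 0.0, 1.0]] ['img', 'depth', 'fov_y', 'cx', 'cy', 'extrinsics']
{'t': 0.1, 'joint_pos': array([ 6.62667296e+01,  1.58751172e+01, -1.59036043e+00,  7.26508031e+01,
       -4.49187501e-04,  8.40769851e+01]), 'qd': array([-0.0456046 , -0.15423566,  0.05056538, -0.00668676,  0.05109553,
       -0.04324892]), 'tau': array([ 8.58969524e-04, -4.46707892e+01,  2.96129179e+01,  8.44141381e-03,
       -3.96075313e-05,  5.34729509e-06]), 'ee_pos': array([190.87609837, 594.39372997, 230.25523942]), 'orientation': array([-1.79884294e+02, -1.15524515e-02,  1.62189733e+02]), 'contact_force': array([ 0.45681379,  0.03140798, -0.33738655]), 'torque': array([-0.039113  , -0.04275894, -0.03475913]), 'finger_force': 0.0, 'width': 0.9991387437892637}
```

View pics/top0.png

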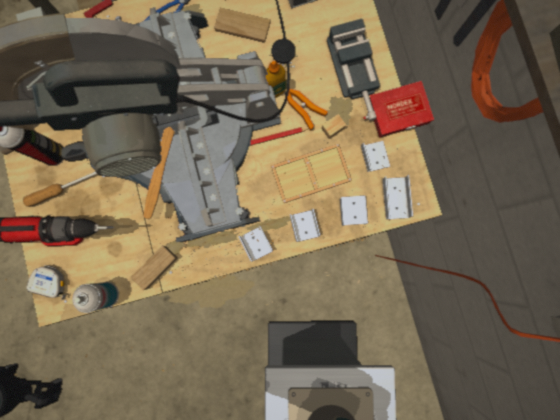

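View pics/scene0.png

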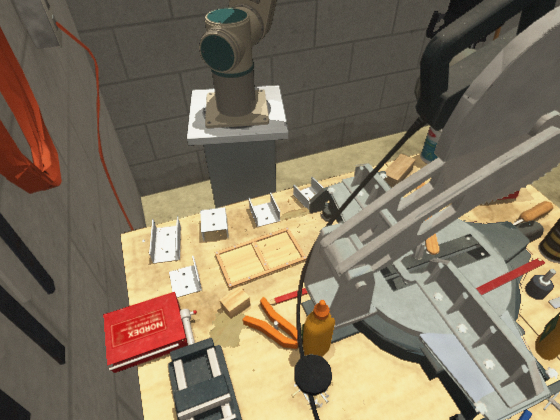

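The top view shows the tray at about (312,173), channels at (257,243), (305,225) and (353,210), the long one at (397,198), the angle at (375,155), and the pine block at (155,267). The saw head is to the left. The scene view shows the same row. Next I'll take a metric close-up.

```bash
cat > h.py <<'E'
import numpy as np,cv2
def world(c):
    f=210/np.tan(np.radians(float(c["fov_y"]))/2); d=c["depth"].astype(float)
    v,u=np.mgrid[0:420,0:560]
    p=np.stack([(u-c["cx"])/f*d,-(v-c["cy"])/f*d,-d],-1)
    E=c["extrinsics"]; w=p@E[:3,:3].T+E[:3,3]; w[d==0]=np.nan
    return w
def proj(c,P):
    f=210/np.tan(np.radians(float(c["fov_y"]))/2); E=c["extrinsics"]
    q=(np.atleast_2d(P)-E[:3,3])@E[:3,:3]
    return np.stack([c["cx"]+f*q[:,0]/-q[:,2],c["cy"]+f*q[:,1]/q[:,2]],-1)
E
python3 - <<'E'
from h import *
c=np.load("/tmp/top0.npz"); s=np.load("/tmp/scene0.npz")
w=world(c); ws=world(s)
for (u,v) in [(257,243),(305,225),(353,210),(397,198),(375,155),(290,178),(330,168),(155,267),(334,128),(270,200),(420,180),(330,190),(140,300),(350,240)]:
    print("top",(u,v),w[v,u].round(1))
for (u,v) in [(264,212),(213,220),(235,265),(280,247),(165,240),(305,200)]: print("sc",(u,v),ws[v,u].round(1))
# crop & height picture
x0,y0,x1,y1=225,110,445,275
im=cv2.resize(c["img"][y0:y1,x0:x1,::-1],None,fx=3.6,fy=3.6,interpolation=cv2.INTER_CUBIC); cv2.imwrite("pics/crop_top.png",im)
x0,y0,x1,y1=130,160,350,320
im=cv2.resize(s["img"][y0:y1,x0:x1,::-1],None,fx=3.6,fy=3.6,interpolation=cv2.INTER_CUBIC); cv2.imwrite("pics/crop_sc.png",im)
E
```

```text
top (257, 243) [455.2 176.1   3.1]
top (305, 225) [ 5.003e+02  5.330e+01 -2.000e-01]
top (353, 210) [533.3 -64.1  38.4]
top (397, 198) [ 566.7 -181.8    6.5]
top (375, 155) [ 680.3 -130.3    2.1]
top (290, 178) [621.4  90.4   6.3]
top (330, 168) [645.5 -12.4  10.7]
top (155, 267) [396.8 426.1  35.5]
top (334, 128) [742.6 -21.7  38. ]
top (270, 200) [565.5 142.4   0.6]
top (420, 180) [ 612.9 -242.6    5. ]
top (330, 190) [ 5.90e+02 -1.23e+01  4.00e-01]
top (140, 300) [ 248.8  725.4 -798.2]
top (350, 240) [461.5 -62.1 -11.1]
sc (264, 212) [495.4  58.1   3.6]
sc (213, 220) [540.3 -64.8  37.7]
sc (235, 265) [653.4 -18.4   6.4]
sc (280, 247) [614.4  86.6   7. ]
sc (165, 240) [ 560.2 -182.     3.3]
sc (305, 200) [488.2 163.1  27.7]
```

View pics/crop_top.png

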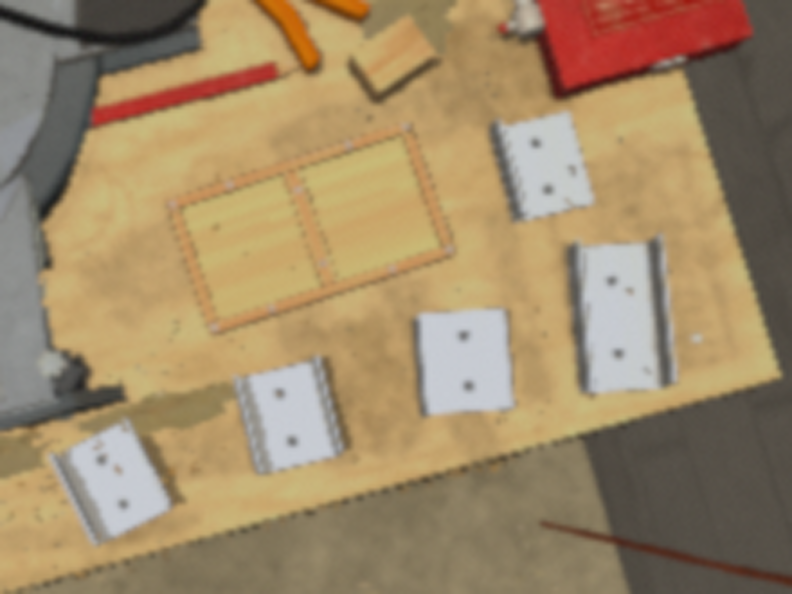

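View pics/crop_sc.png

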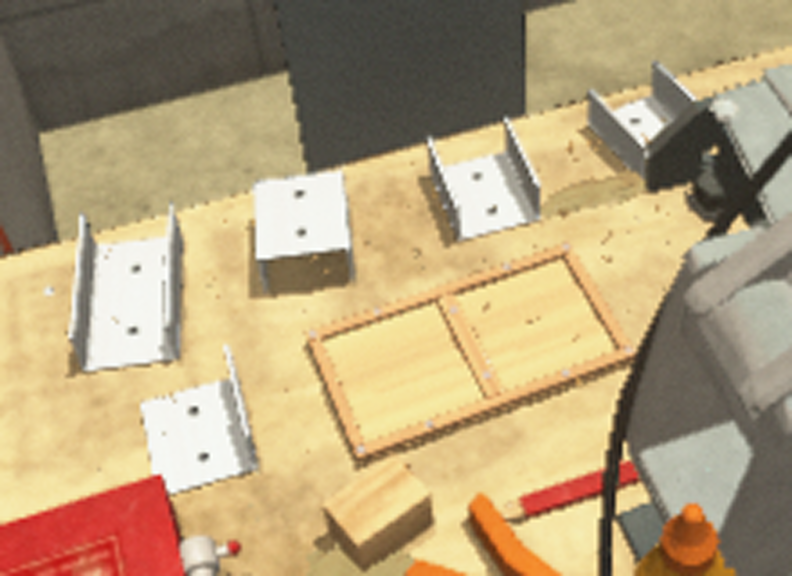

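```bash
cat > fit.py <<'E'
from h import *
from scipy.optimize import minimize,least_squares
def box(a,b): return np.array([[x,y,z] for x in(a[0],b[0]) for y in(a[1],b[1]) for z in(a[2],b[2])],float)
U=[box((-35,-30,0),(35,30,3)),box((-35,-30,0),(35,-27,36)),box((-35,27,0),(35,30,36))]
C=[box((-35,-30,33),(35,30,36)),box((-35,-30,0),(35,-27,36)),box((-35,27,0),(35,30,36))]
def place(P,x,y,a,z=0):
    r=np.radians(a); return P@np.array([[np.cos(r),np.sin(r),0],[-np.sin(r),np.cos(r),0],[0,0,1]])+[x,y,z]
def mask(c):
    h=cv2.cvtColor(c["img"],cv2.COLOR_RGB2HSV).astype(int); return (h[...,1]<45)&(h[...,2]>70)
def render(c,M,p,S=4):
    m=np.zeros((420*S,560*S),np.uint8)
    for b in M:
        q=(proj(c,place(b,*p))+.5)*S
        cv2.fillConvexPoly(m,cv2.convexHull(q.round().astype(np.int32)),255)
    return cv2.resize(m,(560,420),interpolation=cv2.INTER_AREA)/255.
def fit(c,M,p0):
    p0=np.array(p0,float); mk=mask(c).astype(float)
    roi=cv2.dilate((render(c,[box((-50,-45,0),(50,45,40))],p0)>0).astype(np.uint8),None)>0
    f=lambda p:np.abs(render(c,M,p)-mk)[roi].sum()
    r=min((minimize(f,p0+[0,0,d],method="Nelder-Mead",options=dict(initial_simplex=p0+[0,0,d]+np.array([[0,0,0],[8,0,0],[0,8,0],[0,0,8]]))) for d in(-10,0,10)),key=lambda r:r.fun)
    return r.x.round(1),round(r.fun,1),mk[roi].sum()
def tray(c,px):
    K=np.array([[-51,92,12],[51,92,12],[51,-92,12],[-51,-92,12]],float)
    # px ordered: far-left, far-right, near-right, near-left (world x far, y left)
    K=np.array([[51,92,12],[51,-92,12],[-51,-92,12],[-51,92,12]],float)
    r=least_squares(lambda p:(proj(c,place(K,*p))-px).ravel(),[625,35,15]); return r.x.round(1),r.fun.round(1)
E
python3 - <<'E'
from fit import *
t=np.load("/tmp/top0.npz"); s=np.load("/tmp/scene0.npz")
o=lambda a,x,y:np.array(a)/3.6+[x,y]-.36
print(tray(t,o([(170,205),(412,127),(452,253),(213,331)],225,110)))
print(tray(s,o([(633,353),(360,462),(308,340),(568,247)],130,160)))
for n,M,p in(("A",U,(457,177,25)),("B",U,(500,53,15)),("C",C,(533,-64,5))):
    for c in(t,s): print(n,fit(c,M,p))
w=world(t); 
for y in range(40,320,20):
  k=(abs(w[...,1]-y)<8)&(w[...,0]<1000)
  print(y,[int(np.nanmax(np.where(k&(abs(w[...,0]-x)<15),w[...,2],-9))) for x in range(400,800,30)])
E
```

```text
(array([632.4,  36. ,  17.5]), array([-0.9, -1.1, -0.2, -1.2,  1.6,  0.9, -0.6,  1.3]))
(array([638.6,  39.4,  19. ]), array([ 1.4,  0.5, -0.2,  0.5, -1. , -0.6, -0.2, -0.9]))
A (array([454.3, 179. ,  26.6]), np.float64(44.7), np.float64(698.0))
A (array([444.4, 178.9,  20.3]), np.float64(339.9), np.float64(544.0))
B (array([499.2,  55.6,  13.7]), np.float64(29.9), np.float64(693.0))
B (array([498.1,  57.9,  11.6]), np.float64(327.3), np.float64(841.0))
C (array([534.4, -67.5,   3.3]), np.float64(36.8), np.float64(716.0))
C (array([533.9, -65.4,   5.1]), np.float64(142.7), np.float64(670.0))
40 [-9, 5, 7, 7, 41, 39, 15, 15, 17, 16, 12, 5, 27, 24]
60 [-9, 5, 8, 7, 9, 7, 17, 11, 11, 16, 4, 10, 14, 27]
80 [-9, 4, 41, 40, 39, 5, 15, 11, 13, 14, 5, 11, 11, 23]
100 [-9, 6, 6, 5, 6, 14, 16, 12, 11, 16, 5, 11, 115, 111]
120 [2, 6, 13, 10, 9, 6, 15, 16, 18, 16, 6, 147, 169, 89]
140 [4, 38, 40, 11, 12, 11, 4, 4, 16, 6, 4, 174, 233, 229]
160 [5, 7, 39, 40, 51, 4, 6, 4, 3, 5, 202, 213, 244, 242]
180 [17, 9, 11, 8, 67, 5, 7, 5, 7, 5, 233, 225, 256, 249]
200 [4, 39, 36, 82, 101, 29, 4, 7, 6, 71, 264, 98, 271, 232]
220 [6, 5, 37, 91, 101, 99, 93, 92, 91, 86, 294, 94, 284, 92]
240 [7, 5, 8, 101, 107, 94, 94, 92, 93, 93, 329, 295, 299, 288]
260 [5, 5, 9, 108, 136, 114, 111, 102, 93, 93, 359, 311, 310, 300]
280 [7, 5, 9, 150, 167, 167, 147, 114, 111, 513, 515, 320, 316, 312]
300 [9, 6, 82, 93, 166, 168, 169, 169, 166, 524, 526, 329, 465, 456]
```

```bash
cat > go.py <<'E'
import sys,numpy as np
# go.py cx cy cz cyaw  tx ty tz tyaw  -> offset & rotation fractions (tool down)
a=list(map(float,sys.argv[1:])); d=np.subtract(a[4:7],a[:3]); y=np.radians(a[3])
print("offset",np.round([(d[0]*np.cos(y)+d[1]*np.sin(y))/300,(d[0]*np.sin(y)-d[1]*np.cos(y))/300,-d[2]/300],4),"rz",round(-(a[7]-a[3])/90,4))
E
python3 go.py 191.144 595.051 231.313 162.192 443.6 173.6 200 206.6
python3 - <<'E'
from h import *
for n in("top","scene"):
    w=world(np.load(f"/tmp/{n}0.npz")); P=w[np.isfinite(w).all(-1)]
    r=np.radians(26.6); d=P[:,:2]-[454.3,179]; l=np.stack([d@[np.cos(r),np.sin(r)],d@[-np.sin(r),np.cos(r)]],-1)
    for z in(48,60,80,120):
        k=(abs(l[:,0])<110)&(abs(l[:,1])<75)&(P[:,2]>z)&(P[:,2]<700); print(n,z,k.sum(),l[k].min(0) if k.any() else "", l[k][:,1].max() if k.any() else "")
    k=(P[:,0]<470)&(P[:,0]>120)&(P[:,1]>230)&(P[:,1]<500); 
    for y in range(230,500,30):
        q=k&(abs(P[:,1]-y)<15); print(y,P[q][:,2].max().round() if q.any() else "",end="; ")
    print()
E
```

```text
offset [-1.2308 -1.0802  0.1044] rz -0.4934
top 48 971 [ 43.33387752 -36.57347528] 74.96155225102238
top 60 935 [ 46.54810734 -26.88181201] 74.96155225102238
top 80 830 [ 50.90914968 -13.83718552] 74.96155225102238
top 120 143 [76.4658763  38.73633518] 74.96155225102238
230 7.0; 260 10.0; 290 9.0; 320 86.0; 350 84.0; 380 78.0; 410 44.0; 440 45.0; 470 46.0; 
scene 48 702 [ 45.34972193 -36.56539243] 74.30398085877103
scene 60 601 [ 48.01487217 -24.96384274] 74.30398085877103
scene 80 468 [ 55.65597967 -11.20564613] 74.30398085877103
scene 120 76 [81.26662551 39.00146042] 74.30398085877103
230 3.0; 260 4.0; 290 5.0; 320 4.0; 350 84.0; 380 83.0; 410 42.0; 440 42.0; 470 43.0;
```

```bash
python3 -m inch '[{"offset":[-0.1,-0.09,0.0],"rotation":[0,0,0],"hand":0},{"offset":[-0.2,-0.18,0.0],"rotation":[0,0,0],"hand":0},{"offset":[-0.3,-0.27,0.0],"rotation":[0,0,0],"hand":0},{"offset":[-0.4,-0.36,0.0],"rotation":[0,0,0],"hand":0},{"offset":[-0.5,-0.45,0.0],"rotation":[0,0,0],"hand":0},{"offset":[-0.6,-0.54,0.0],"rotation":[0,0,0],"hand":0},{"offset":[-0.7,-0.63,0.0],"rotation":[0,0,0],"hand":0},{"offset":[-0.7,-0.63,0.0],"rotation":[0,0,0],"hand":0},{"offset":[-0.7,-0.63,0.0],"rotation":[0,0,0],"hand":0},{"offset":[-0.7,-0.63,0.0],"rotation":[0,0,0],"hand":0}]' && python3 -m inch '[{"offset":[-0.1,-0.09,0.0],"rotation":[0,0,-0.08],"hand":0},{"offset":[-0.2,-0.18,0.0],"rotation":[0,0,-0.16],"hand":0},{"offset":[-0.3,-0.27,0.0],"rotation":[0,0,-0.24],"hand":0},{"offset":[-0.4,-0.36,0.05],"rotation":[0,0,-0.32],"hand":0},{"offset":[-0.5,-0.42,0.1],"rotation":[0,0,-0.4],"hand":0},{"offset":[-0.531,-0.45,0.1],"rotation":[0,0,-0.48],"hand":0},{"offset":[-0.531,-0.45,0.1],"rotation":[0,0,-0.493],"hand":0},{"offset":[-0.531,-0.45,0.1],"rotation":[0,0,-0.493],"hand":0},{"offset":[-0.531,-0.45,0.1],"rotation":[0,0,-0.493],"hand":0},{"offset":[-0.531,-0.45,0.1],"rotation":[0,0,-0.493],"hand":0}]'
python3 - <<'E'
from rig import arm
import cv2
im=arm.capture("scene")["img"]; cv2.imwrite("pics/s1.png",cv2.resize(im[60:260,150:430,::-1],None,fx=2.8,fy=2.8))
print(arm.observe())
E
```

```text
t: 1.1
ee_pos: [332.9, 351.3, 231.1]
orientation: [180.0, -0.0, 162.2]
contact_force: [-0.6, 0.5, 1.4]
width: 0.997
finger_force: 0.0
t: 2.1
ee_pos: [443.3, 174.8, 201.7]
orientation: [180.0, 0.0, -153.4]
contact_force: [0.0, 0.0, 0.3]
width: 0.999
finger_force: 0.0
{'t': 2.15, 'joint_pos': array([ 1.37153515e+01,  1.76302827e+00, -2.17902391e+01,  6.64141060e+01,
        1.04681920e-02, -1.29085430e+01]), 'qd': array([-0.46613921,  0.00642389, -0.16602643, -0.1031446 , -0.06198685,
       -0.38583457]), 'tau': array([-3.10860341e-02, -3.01003182e+01,  2.84904653e+01, -5.21443566e-03,
       -4.67775735e-04,  7.59123737e-03]), 'ee_pos': array([443.33445506, 174.6470667 , 201.61949649]), 'orientation': array([ 1.79997085e+02,  3.41406114e-02, -1.53376103e+02]), 'contact_force': array([ 0.24703968,  0.43965567, -0.19696706]), 'torque': array([-0.01364832, -0.01868649, -0.00823529]), 'finger_force': 0.0, 'width': 1.0032575747490105}
```

View pics/s1.png

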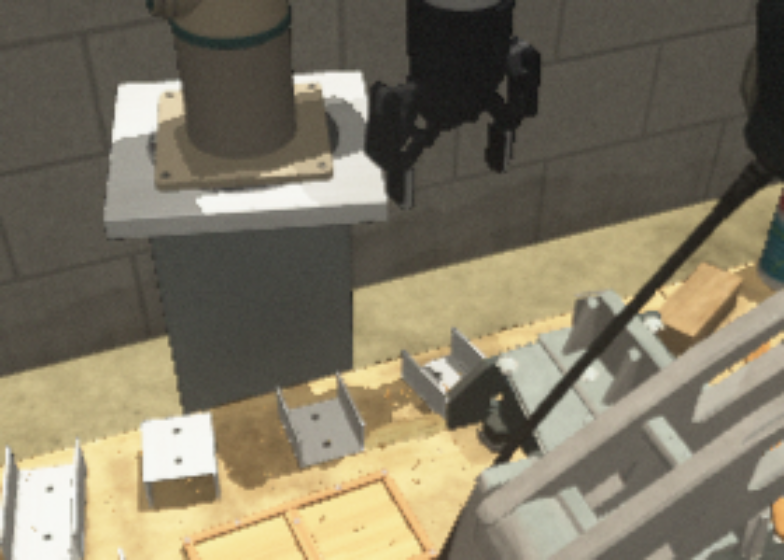

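The gripper hangs over channel A, picture (445,360), with its fingers spanning the width. The fence at (490,390) is clear beyond it. Next I descend.

```bash
python3 -m inch '[{"offset":[0,0,0.1],"rotation":[0,0,0],"hand":0},{"offset":[0,0,0.2],"rotation":[0,0,0],"hand":0},{"offset":[0,0,0.3],"rotation":[0,0,0],"hand":0},{"offset":[0,0,0.4],"rotation":[0,0,0],"hand":0},{"offset":[0,0,0.47],"rotation":[0,0,0],"hand":0},{"offset":[0,0,0.53],"rotation":[0,0,0],"hand":0},{"offset":[0,0,0.58],"rotation":[0,0,0],"hand":0},{"offset":[0,0,0.61],"rotation":[0,0,0],"hand":0},{"offset":[0,0,0.64],"rotation":[0,0,0],"hand":0},{"offset":[0,0,0.657],"rotation":[0,0,0],"hand":0}]' && python3 -m inch '[{"offset":[0,0,0],"rotation":[0,0,0],"hand":0},{"offset":[0,0,0],"rotation":[0,0,0],"hand":0},{"offset":[0,0,0],"rotation":[0,0,0],"hand":0.2},{"offset":[0,0,0],"rotation":[0,0,0],"hand":0.3},{"offset":[0,0,0],"rotation":[0,0,0],"hand":0.5},{"offset":[0,0,0],"rotation":[0,0,0],"hand":1},{"offset":[0,0,0],"rotation":[0,0,0],"hand":1},{"offset":[0,0,0],"rotation":[0,0,0],"hand":1},{"offset":[0,0,0],"rotation":[0,0,0],"hand":1},{"offset":[0,0,0],"rotation":[0,0,0],"hand":1}]'
```

```text
t: 3.15
ee_pos: [443.7, 173.9, 3.9]
orientation: [180.0, 0.0, -153.4]
contact_force: [-0.3, -0.0, -0.6]
width: 0.999
finger_force: 0.0
t: 4.15
ee_pos: [444.6, 173.9, 5.1]
orientation: [-180.0, 0.1, -153.4]
contact_force: [-1.1, 0.0, 5.1]
width: 0.688
finger_force: 65.8
```

```bash
python3 -m inch '[{"offset":[0,0,-0.02],"rotation":[0,0,0],"hand":1},{"offset":[0,0,-0.05],"rotation":[0,0,0],"hand":1},{"offset":[0,0,-0.1],"rotation":[0,0,0],"hand":1},{"offset":[0,0,-0.17],"rotation":[0,0,0],"hand":1},{"offset":[0,0,-0.25],"rotation":[0,0,0],"hand":1},{"offset":[0,0,-0.33],"rotation":[0,0,0],"hand":1},{"offset":[0,0,-0.4],"rotation":[0,0,0],"hand":1},{"offset":[0,0,-0.46],"rotation":[0,0,0],"hand":1},{"offset":[0,0,-0.5],"rotation":[0,0,0],"hand":1},{"offset":[0,0,-0.5],"rotation":[0,0,0],"hand":1}]'
python3 go.py 444 174 154 206.6 609.7 76.6 154 198
```

```text
t: 5.15
ee_pos: [445.0, 173.9, 156.1]
orientation: [-179.9, 0.2, -153.4]
contact_force: [0.5, -1.0, -1.7]
width: 0.69
finger_force: 65.0
offset [-0.3485 -0.5376 -0.    ] rz 0.0956
```

```bash
python3 -m inch '[{"offset":[-0.02,-0.03,0],"rotation":[0,0,0.01],"hand":1},{"offset":[-0.05,-0.08,0],"rotation":[0,0,0.02],"hand":1},{"offset":[-0.1,-0.15,0],"rotation":[0,0,0.03],"hand":1},{"offset":[-0.16,-0.24,0],"rotation":[0,0,0.045],"hand":1},{"offset":[-0.22,-0.33,0],"rotation":[0,0,0.06],"hand":1},{"offset":[-0.27,-0.41,0],"rotation":[0,0,0.075],"hand":1},{"offset":[-0.31,-0.48,0],"rotation":[0,0,0.085],"hand":1},{"offset":[-0.335,-0.52,0],"rotation":[0,0,0.095],"hand":1},{"offset":[-0.3485,-0.537,0],"rotation":[0,0,0.0956],"hand":1},{"offset":[-0.3485,-0.537,0],"rotation":[0,0,0.0956],"hand":1}]'
python3 -m inch '[{"offset":[0,0,0.03],"rotation":[0,0,0],"hand":1},{"offset":[0,0,0.08],"rotation":[0,0,0],"hand":1},{"offset":[0,0,0.14],"rotation":[0,0,0],"hand":1},{"offset":[0,0,0.2],"rotation":[0,0,0],"hand":1},{"offset":[0,0,0.26],"rotation":[0,0,0],"hand":1},{"offset":[0,0,0.31],"rotation":[0,0,0],"hand":1},{"offset":[0,0,0.34],"rotation":[0,0,0],"hand":1},{"offset":[0,0,0.36],"rotation":[0,0,0],"hand":1},{"offset":[0,0,0.36],"rotation":[0,0,0],"hand":1},{"offset":[0,0,0.36],"rotation":[0,0,0],"hand":1}]'
python3 - <<'E'
from rig import arm
import cv2,numpy as np
s=arm.capture("scene"); t=arm.capture("top")
a=cv2.resize(s["img"][150:300,190:380,::-1],(760,600),interpolation=cv2.INTER_CUBIC)
b=cv2.resize(t["img"][120:220,240:367,::-1],(760,600),interpolation=cv2.INTER_CUBIC)
cv2.imwrite("pics/s2.png",a);cv2.imwrite("pics/t2.png",b)
E
```

```text
t: 6.15
ee_pos: [609.5, 75.7, 153.4]
orientation: [180.0, -0.1, -162.1]
contact_force: [0.3, 0.4, -1.1]
width: 0.691
finger_force: 65.0
t: 7.15
ee_pos: [609.8, 76.3, 46.8]
orientation: [-180.0, 0.1, -162.0]
contact_force: [0.3, 0.1, -1.1]
width: 0.692
finger_force: 65.0
```

View pics/s2.png

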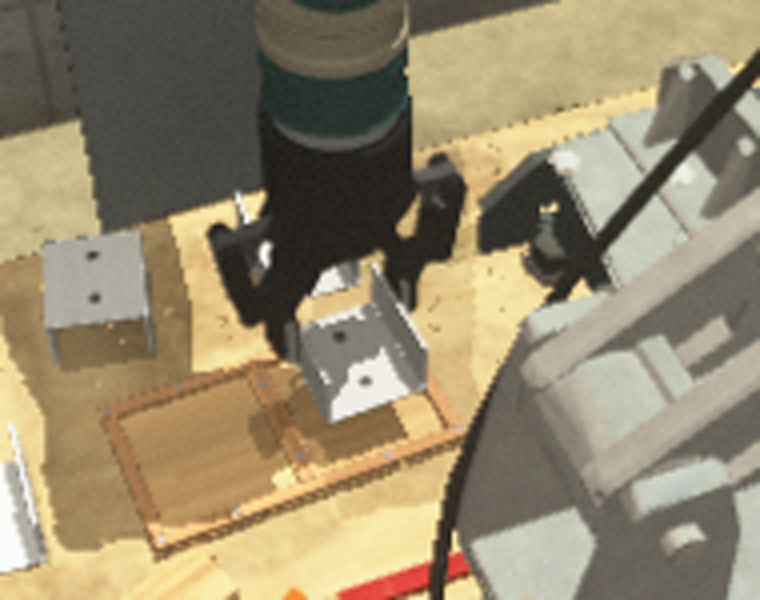

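The channel hangs over the far bay of the tray, with its bottom corner at (330,420). The rib runs from (265,380) to (305,460). I'll check with an overlay.

```bash
python3 - <<'E'
from fit import *
t=np.load("/tmp/top0.npz"); s=np.load("/tmp/scene0.npz")
out=[]
for c,(x,y),(W,H) in((t,(262,138),(95,70)),(s,(208,222),(110,81))):
    k=600//H; k=min(k,7) 
    im=cv2.resize(c["img"][y:y+H,x:x+W,::-1],None,fx=6,fy=6,interpolation=cv2.INTER_CUBIC)
    for p,col in(((632.4,36,17.5),(0,0,255)),((638.6,39.4,19),(255,0,0)),((635.5,37.7,18.2),(0,160,0))):
        for r in(box((-51,-92,12),(51,92,12)),box((-43,-6,12),(43,6,12))):
            q=((proj(c,place(r,*p))-[x,y]+.5)*6).astype(np.int32); cv2.polylines(im,[cv2.convexHull(q)],True,col,1)
    out.append(im)
W=max(i.shape[1] for i in out)
out=[cv2.copyMakeBorder(i,0,0,0,W-i.shape[1],cv2.BORDER_CONSTANT) for i in out]
o=np.vstack(out); o=cv2.resize(o,None,fx=600/o.shape[0],fy=600/o.shape[0],interpolation=cv2.INTER_AREA); print(o.shape); cv2.imwrite("pics/ov.png",o)
E
```

```text
(600, 437, 3)
```

View pics/ov.png

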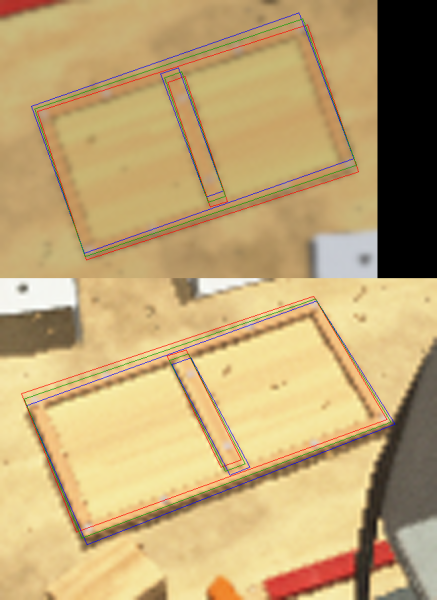

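```bash
python3 - <<'E'
from fit import *
s=np.load("/tmp/scene0.npz")
# visible far end corners of the held channel, scene px
px=np.array([(330,422),(427,385),(427,345),(375,265)])/4+[190,150]-.4
K=np.array([[35,-30,0],[35,30,0],[35,30,36],[-35,30,36]],float)
print((proj(s,place(K,621.2,80,18,42.8))-px).round(1))
r=least_squares(lambda p:(proj(s,place(K,p[0],p[1],18,42.8))-px).ravel(),[621,80]); print(r.x,r.fun.round(1))
w=world(s)
for u,v in((265,250),(285,262),(250,245)): print(w[v,u])
E
```

```text
[[-1.1  0.5]
 [-0.3  0.7]
 [ 0.   0.2]
 [-0.4 -1.5]]
[621.22608877  80.94825699] [-0.7  0.5  0.1  0.7  0.5  0.2  0.1 -1.6]
[617.976873    51.36684297   5.33686898]
[658.35702873  93.3558791    7.337501  ]
[600.8266538   17.6862823    7.11807543]
```

```bash
python3 -m inch '[{"offset":[0,0,0.02],"rotation":[0,0,0],"hand":1},{"offset":[0,0,0.04],"rotation":[0,0,0],"hand":1},{"offset":[0,0,0.06],"rotation":[0,0,0],"hand":1},{"offset":[0,0,0.075],"rotation":[0,0,0],"hand":1},{"offset":[0,0,0.09],"rotation":[0,0,0],"hand":1},{"offset":[0,0,0.1],"rotation":[0,0,0],"hand":1},{"offset":[0,0,0.108],"rotation":[0,0,0],"hand":1},{"offset":[0,0,0.114],"rotation":[0,0,0],"hand":1},{"offset":[0,0,0.118],"rotation":[0,0,0],"hand":1},{"offset":[0,0,0.118],"rotation":[0,0,0],"hand":1}]'
```

```text
t: 8.25
ee_pos: [609.5, 76.3, 11.1]
orientation: [-180.0, 0.0, -162.0]
contact_force: [0.4, -0.1, 0.4]
width: 0.691
finger_force: 65.2
```

```bash
python3 -m inch '[{"offset":[0,0,0.003],"rotation":[0,0,0],"hand":1},{"offset":[0,0,0.003],"rotation":[0,0,0],"hand":0.28},{"offset":[0,0,0.003],"rotation":[0,0,0],"hand":0.24},{"offset":[0,0,0.003],"rotation":[0,0,0],"hand":0.2},{"offset":[0,0,0.003],"rotation":[0,0,0],"hand":0.16},{"offset":[0,0,0.003],"rotation":[0,0,0],"hand":0.14},{"offset":[0,0,0.003],"rotation":[0,0,0],"hand":0.14},{"offset":[0,0,-0.03],"rotation":[0,0,0],"hand":0.14},{"offset":[0,0,-0.1],"rotation":[0,0,0],"hand":0.14},{"offset":[0,0,-0.2],"rotation":[0,0,0],"hand":0.14}]' && python3 go.py 609.5 76.3 71 198 499.2 54.5 100 193.7
```

```text
t: 9.25
ee_pos: [607.6, 76.2, 70.3]
orientation: [179.9, -0.2, -162.0]
contact_force: [0.9, 0.6, -0.3]
width: 0.861
finger_force: 0.0
offset [ 0.3721  0.0445 -0.0967] rz 0.0478
```

```bash
python3 -m inch '[{"offset":[0.03,0,-0.06],"rotation":[0,0,0],"hand":0},{"offset":[0.08,0.01,-0.09],"rotation":[0,0,0.01],"hand":0},{"offset":[0.15,0.02,-0.09],"rotation":[0,0,0.02],"hand":0},{"offset":[0.22,0.03,-0.09],"rotation":[0,0,0.03],"hand":0},{"offset":[0.29,0.035,-0.09],"rotation":[0,0,0.04],"hand":0},{"offset":[0.34,0.04,-0.09],"rotation":[0,0,0.045],"hand":0},{"offset":[0.36,0.042,-0.09],"rotation":[0,0,0.048],"hand":0},{"offset":[0.372,0.042,-0.09],"rotation":[0,0,0.048],"hand":0},{"offset":[0.372,0.042,-0.09],"rotation":[0,0,0.048],"hand":0},{"offset":[0.372,0.042,-0.09],"rotation":[0,0,0.048],"hand":0}]'
python3 - <<'E'
from rig import arm
import cv2,numpy as np
s=arm.capture("scene"); t=arm.capture("top"); print(arm.observe()["ee_pos"])
np.savez("/tmp/scene3.npz",**s);np.savez("/tmp/top3.npz",**t)
a=cv2.resize(s["img"][170:300,200:350,::-1],None,fx=4,fy=4,interpolation=cv2.INTER_CUBIC)
cv2.imwrite("pics/s3.png",a)
E
```

```text
t: 10.25
ee_pos: [500.2, 53.9, 98.2]
orientation: [-180.0, 0.1, -166.4]
contact_force: [0.1, 0.0, -0.0]
width: 1.0
finger_force: 0.0
[500.07638836  53.91100935  97.95963663]
```

View pics/s3.png

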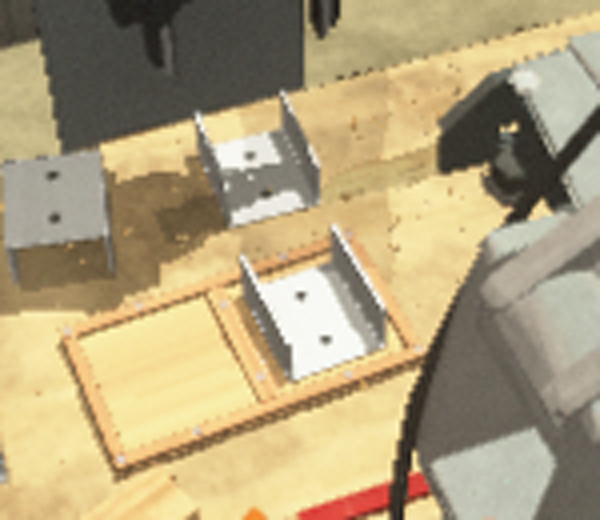

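Channel A lies inside the right-hand bay, with its web corners at (290,380) and (383,345) clear of the rib and rim. Next I grasp B.

```bash
python3 -m inch '[{"offset":[0,-0.004,0.05],"rotation":[0,0,0],"hand":0},{"offset":[0,-0.004,0.11],"rotation":[0,0,0],"hand":0},{"offset":[0,-0.004,0.17],"rotation":[0,0,0],"hand":0},{"offset":[0,-0.004,0.22],"rotation":[0,0,0],"hand":0},{"offset":[0,-0.004,0.26],"rotation":[0,0,0],"hand":0},{"offset":[0,-0.004,0.29],"rotation":[0,0,0],"hand":0},{"offset":[0,-0.004,0.305],"rotation":[0,0,0],"hand":0},{"offset":[0,-0.004,0.314],"rotation":[0,0,0],"hand":0},{"offset":[0,-0.004,0.314],"rotation":[0,0,0],"hand":0},{"offset":[0,-0.004,0.314],"rotation":[0,0,0],"hand":0}]' && python3 -m inch '[{"offset":[0,0,0],"rotation":[0,0,0],"hand":0.2},{"offset":[0,0,0],"rotation":[0,0,0],"hand":0.3},{"offset":[0,0,0],"rotation":[0,0,0],"hand":0.5},{"offset":[0,0,0],"rotation":[0,0,0],"hand":1},{"offset":[0,0,0],"rotation":[0,0,0],"hand":1},{"offset":[0,0,0],"rotation":[0,0,0],"hand":1},{"offset":[0,0,-0.02],"rotation":[0,0,0],"hand":1},{"offset":[0,0,-0.06],"rotation":[0,0,0],"hand":1},{"offset":[0,0,-0.12],"rotation":[0,0,0],"hand":1},{"offset":[0,0,-0.2],"rotation":[0,0,0],"hand":1}]' && python3 -m inch '[{"offset":[0,0,-0.06],"rotation":[0,0,0],"hand":1},{"offset":[0,0,-0.1],"rotation":[0,0,0],"hand":1},{"offset":[0,0,-0.13],"rotation":[0,0,0],"hand":1},{"offset":[0,0,-0.14],"rotation":[0,0,0],"hand":1},{"offset":[0,0,-0.14],"rotation":[0,0,0],"hand":1},{"offset":[0,0,-0.14],"rotation":[0,0,0],"hand":1},{"offset":[0,0,-0.14],"rotation":[0,0,0],"hand":1},{"offset":[0,0,-0.14],"rotation":[0,0,0],"hand":1},{"offset":[0,0,-0.14],"rotation":[0,0,0],"hand":1},{"offset":[0,0,-0.14],"rotation":[0,0,0],"hand":1}]'
python3 - <<'E'
from fit import *
t=np.load("/tmp/top3.npz"); s=np.load("/tmp/scene3.npz")
# A in tray, z=6
K=np.array([[35,-30,0],[35,30,0],[35,27,36],[-35,30,36],[-35,-30,36],[35,-30,36]],float)
px=np.array([(292,381),(384,345),(384,313),(335,228),(242,258),(292,344)])/4+[200,170]-.4
r=least_squares(lambda p:(proj(s,place(K,p[0],p[1],p[2],6))-px).ravel(),[621,80,18]); print("A scene",r.x.round(1),r.fun.round(1))
px=np.array([(420,350),(121,470),(65,336),(355,230)])/4+[200,170]-.4
print(tray(s,px))
E
```

```text
t: 11.35
ee_pos: [500.0, 52.7, 4.1]
orientation: [-180.0, 0.1, -166.4]
contact_force: [0.8, 0.2, -0.5]
width: 0.999
finger_force: 0.0
t: 12.35
ee_pos: [498.0, 52.7, 63.7]
orientation: [180.0, -0.2, -166.4]
contact_force: [0.8, 0.7, -0.6]
width: 0.692
finger_force: 65.1
t: 13.35
ee_pos: [499.3, 52.7, 105.4]
orientation: [180.0, -0.0, -166.4]
contact_force: [0.2, 0.1, -0.7]
width: 0.69
finger_force: 65.2
A scene [621.9  81.6  18.8] [-0.1  1.   1.   0.7  0.1 -0.6  0.1 -1.4 -0.5 -0.4 -0.5  0.5]
(array([636.5,  40. ,  18.8]), array([ 2.4,  0.5, -0.3,  0.4, -1.3, -1. , -0.8, -0.4]))
```

```bash
python3 go.py 499.5 52.7 105.5 193.6 649.9 -3.8 60 198.2
```

```text
offset [-0.443  -0.3009  0.1517] rz -0.0511
```

```bash
python3 -m inch '[{"offset":[-0.02,-0.015,0],"rotation":[0,0,0],"hand":1},{"offset":[-0.06,-0.04,0],"rotation":[0,0,-0.01],"hand":1},{"offset":[-0.13,-0.09,0],"rotation":[0,0,-0.02],"hand":1},{"offset":[-0.21,-0.145,0],"rotation":[0,0,-0.03],"hand":1},{"offset":[-0.29,-0.2,0],"rotation":[0,0,-0.04],"hand":1},{"offset":[-0.36,-0.245,0],"rotation":[0,0,-0.05],"hand":1},{"offset":[-0.41,-0.28,0.03],"rotation":[0,0,-0.051],"hand":1},{"offset":[-0.437,-0.297,0.08],"rotation":[0,0,-0.051],"hand":1},{"offset":[-0.443,-0.301,0.13],"rotation":[0,0,-0.051],"hand":1},{"offset":[-0.443,-0.301,0.152],"rotation":[0,0,-0.051],"hand":1}]' && python3 -m inch '[{"offset":[0,0,0],"rotation":[0,0,0],"hand":1},{"offset":[0,0,0],"rotation":[0,0,0],"hand":1},{"offset":[0,0,0.03],"rotation":[0,0,0],"hand":1},{"offset":[0,0,0.06],"rotation":[0,0,0],"hand":1},{"offset":[0,0,0.06],"rotation":[0,0,0],"hand":1},{"offset":[0,0,0.06],"rotation":[0,0,0],"hand":1},{"offset":[0,0,0.06],"rotation":[0,0,0],"hand":1},{"offset":[0,0,0.06],"rotation":[0,0,0],"hand":1},{"offset":[0,0,0.06],"rotation":[0,0,0],"hand":1},{"offset":[0,0,0.06],"rotation":[0,0,0],"hand":1}]'
python3 - <<'E'
from rig import arm
import cv2
s=arm.capture("scene")
cv2.imwrite("pics/s4.png",cv2.resize(s["img"][170:300,200:350,::-1],None,fx=4,fy=4,interpolation=cv2.INTER_CUBIC))
E
```

```text
t: 14.35
ee_pos: [647.8, -3.6, 56.9]
orientation: [179.9, -0.3, -161.8]
contact_force: [-0.3, 0.1, -0.5]
width: 0.689
finger_force: 65.1
t: 15.35
ee_pos: [650.1, -3.7, 42.3]
orientation: [-180.0, 0.0, -161.8]
contact_force: [-0.3, 0.1, -0.5]
width: 0.694
finger_force: 65.1
```

View pics/s4.png

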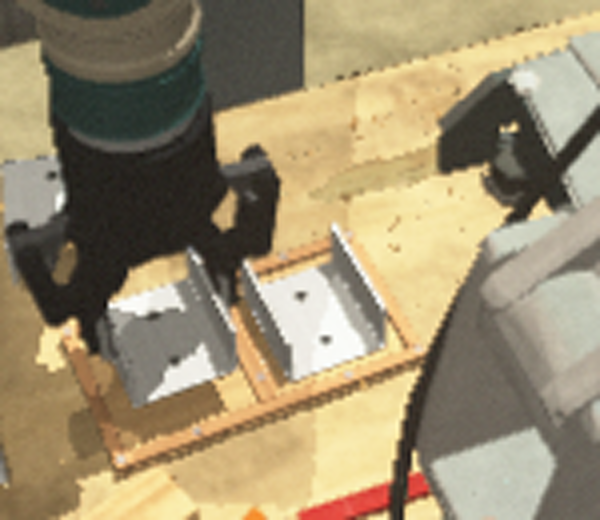

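B hangs over the other bay, with its far corner at (137,405) above the bay floor. The right finger sits between the two channels. Lowering next.

```bash
python3 -m inch '[{"offset":[0,0,0.02],"rotation":[0,0,0],"hand":1},{"offset":[0,0,0.04],"rotation":[0,0,0],"hand":1},{"offset":[0,0,0.06],"rotation":[0,0,0],"hand":1},{"offset":[0,0,0.075],"rotation":[0,0,0],"hand":1},{"offset":[0,0,0.088],"rotation":[0,0,0],"hand":1},{"offset":[0,0,0.096],"rotation":[0,0,0],"hand":1},{"offset":[0,0,0.1],"rotation":[0,0,0],"hand":1},{"offset":[0,0,0.104],"rotation":[0,0,0],"hand":1},{"offset":[0,0,0.105],"rotation":[0,0,0],"hand":1},{"offset":[0,0,0.105],"rotation":[0,0,0],"hand":1}]' && python3 -m inch '[{"offset":[0,0,0.003],"rotation":[0,0,0],"hand":1},{"offset":[0,0,0.003],"rotation":[0,0,0],"hand":0.28},{"offset":[0,0,0.003],"rotation":[0,0,0],"hand":0.24},{"offset":[0,0,0.003],"rotation":[0,0,0],"hand":0.2},{"offset":[0,0,0.003],"rotation":[0,0,0],"hand":0.17},{"offset":[0,0,0.003],"rotation":[0,0,0],"hand":0.16},{"offset":[0,0,0.003],"rotation":[0,0,0],"hand":0.16},{"offset":[0,0,-0.03],"rotation":[0,0,0],"hand":0.16},{"offset":[0,0,-0.1],"rotation":[0,0,0],"hand":0.16},{"offset":[0,0,-0.2],"rotation":[0,0,0],"hand":0.16}]'
python3 go.py 650 -3.7 71 198.2 534.4 -66.5 100 183.5
```

```text
t: 16.4
ee_pos: [650.0, -3.7, 10.7]
orientation: [-180.0, 0.0, -161.8]
contact_force: [-0.1, -0.4, -1.0]
width: 0.688
finger_force: 65.1
t: 17.4
ee_pos: [648.2, -3.6, 69.9]
orientation: [179.9, -0.2, -161.8]
contact_force: [0.2, 0.7, -0.7]
width: 0.842
finger_force: 0.0
offset [ 0.4314 -0.0785 -0.0967] rz 0.1633
```

```bash
python3 -m inch '[{"offset":[0.02,0,-0.06],"rotation":[0,0,0.01],"hand":0},{"offset":[0.07,-0.01,-0.1],"rotation":[0,0,0.03],"hand":0},{"offset":[0.15,-0.025,-0.1],"rotation":[0,0,0.06],"hand":0},{"offset":[0.23,-0.04,-0.1],"rotation":[0,0,0.09],"hand":0},{"offset":[0.31,-0.055,-0.1],"rotation":[0,0,0.12],"hand":0},{"offset":[0.37,-0.068,-0.1],"rotation":[0,0,0.145],"hand":0},{"offset":[0.41,-0.075,-0.1],"rotation":[0,0,0.158],"hand":0},{"offset":[0.431,-0.079,-0.1],"rotation":[0,0,0.158],"hand":0},{"offset":[0.431,-0.079,-0.1],"rotation":[0,0,0.158],"hand":0},{"offset":[0.431,-0.079,-0.1],"rotation":[0,0,0.158],"hand":0}]'
python3 - <<'E'
from rig import arm
import cv2,numpy as np
s=arm.capture("scene"); np.savez("/tmp/scene5.npz",**s)
cv2.imwrite("pics/s5.png",cv2.resize(s["img"][150:300,170:340,::-1],None,fx=4,fy=4,interpolation=cv2.INTER_CUBIC))
E
```

```text
t: 18.4
ee_pos: [535.3, -66.6, 100.8]
orientation: [-180.0, 0.1, -176.0]
contact_force: [-0.3, 0.3, 0.1]
width: 1.003
finger_force: 0.0
```

View pics/s5.png

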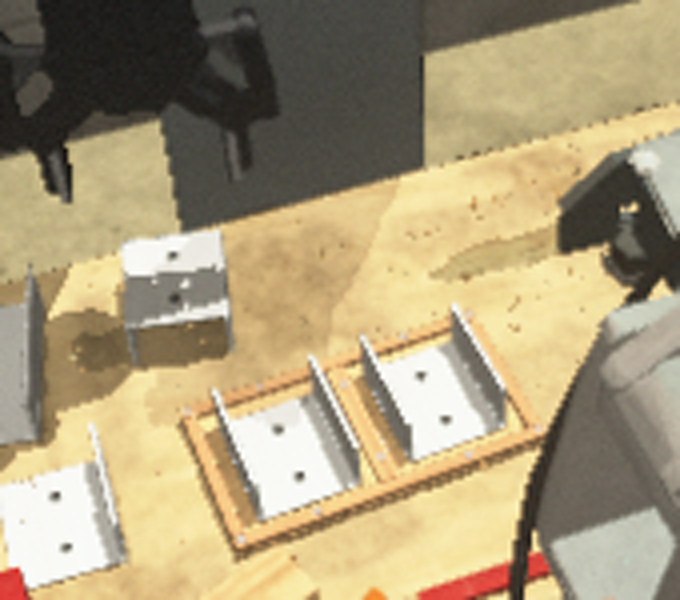

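Both open channels lie in their bays, parallel to the rib, around (290,465) and (430,400). The flipped channel is under the gripper at (175,290). Grasping it next.

```bash
python3 -m inch '[{"offset":[0.003,0,0.05],"rotation":[0,0,0],"hand":0},{"offset":[0.003,0,0.11],"rotation":[0,0,0],"hand":0},{"offset":[0.003,0,0.17],"rotation":[0,0,0],"hand":0},{"offset":[0.003,0,0.22],"rotation":[0,0,0],"hand":0},{"offset":[0.003,0,0.26],"rotation":[0,0,0],"hand":0},{"offset":[0.003,0,0.29],"rotation":[0,0,0],"hand":0},{"offset":[0.003,0,0.305],"rotation":[0,0,0],"hand":0},{"offset":[0.003,0,0.316],"rotation":[0,0,0],"hand":0},{"offset":[0.003,0,0.316],"rotation":[0,0,0],"hand":0},{"offset":[0.003,0,0.316],"rotation":[0,0,0],"hand":0}]' && python3 -m inch '[{"offset":[0,0,0],"rotation":[0,0,0],"hand":0.2},{"offset":[0,0,0],"rotation":[0,0,0],"hand":0.3},{"offset":[0,0,0],"rotation":[0,0,0],"hand":0.5},{"offset":[0,0,0],"rotation":[0,0,0],"hand":1},{"offset":[0,0,0],"rotation":[0,0,0],"hand":1},{"offset":[0,0,0],"rotation":[0,0,0],"hand":1},{"offset":[0,0,-0.02],"rotation":[0,0,0],"hand":1},{"offset":[0,0,-0.06],"rotation":[0,0,0],"hand":1},{"offset":[0,0,-0.12],"rotation":[0,0,0],"hand":1},{"offset":[0,0,-0.2],"rotation":[0,0,0],"hand":1}]' && python3 -m inch '[{"offset":[0,0,-0.06],"rotation":[0,0,0],"hand":1},{"offset":[0,0,-0.1],"rotation":[0,0,0],"hand":1},{"offset":[0,0,-0.15],"rotation":[0,0,0],"hand":1},{"offset":[0,0,-0.17],"rotation":[0,0,0],"hand":1},{"offset":[0,0,-0.17],"rotation":[0,0,0],"hand":1},{"offset":[0,0,-0.17],"rotation":[0,0,0],"hand":1},{"offset":[0,0,-0.17],"rotation":[0,0,0],"hand":1},{"offset":[0,0,-0.17],"rotation":[0,0,0],"hand":1},{"offset":[0,0,-0.17],"rotation":[0,0,0],"hand":1},{"offset":[0,0,-0.17],"rotation":[0,0,0],"hand":1}]'
python3 go.py 534.5 -66.6 117 184 635.5 38.4 90 198.2
python3 - <<'E'
from fit import *
s=np.load("/tmp/scene5.npz")
K=np.array([[35,-30,0],[35,30,0],[-35,30,36],[-35,-30,36]],float)
for n,p in(("A",[(412,462),(504,427),(455,306),(363,337)]),("B",[(261,518),(358,485),(312,356),(217,390)])):
    px=np.array(p)/4+[170,150]-.4
    r=least_squares(lambda p:(proj(s,place(K,p[0],p[1],p[2],6))-px).ravel(),[621,80,18]); print(n,r.x.round(1),r.fun.round(1))
E
```

```text
t: 19.45
ee_pos: [534.1, -66.9, 6.2]
orientation: [-180.0, 0.1, -176.0]
contact_force: [-0.7, -0.3, 0.0]
width: 0.998
finger_force: 0.0
t: 20.45
ee_pos: [532.2, -66.4, 65.7]
orientation: [180.0, -0.2, -176.0]
contact_force: [0.5, -0.4, -1.4]
width: 0.688
finger_force: 64.5
t: 21.45
ee_pos: [533.4, -66.7, 116.4]
orientation: [180.0, -0.0, -176.0]
contact_force: [-0.1, 0.8, -0.7]
width: 0.693
finger_force: 64.5
offset [-0.3603  0.3257  0.09  ] rz -0.1578
A [621.8  81.5  18.4] [-0.3  0.7  0.9  0.3  0.2 -0.9 -0.7 -0.3]
B [650.7  -2.6  17.3] [-0.5  1.   1.1  0.   0.6 -0.6 -1.2 -0.7]
```

```bash
python3 -m inch '[{"offset":[-0.02,0.018,0],"rotation":[0,0,-0.01],"hand":1},{"offset":[-0.06,0.054,0],"rotation":[0,0,-0.03],"hand":1},{"offset":[-0.12,0.108,0],"rotation":[0,0,-0.06],"hand":1},{"offset":[-0.18,0.162,0],"rotation":[0,0,-0.085],"hand":1},{"offset":[-0.24,0.216,0],"rotation":[0,0,-0.11],"hand":1},{"offset":[-0.29,0.261,0],"rotation":[0,0,-0.135],"hand":1},{"offset":[-0.33,0.297,0.02],"rotation":[0,0,-0.15],"hand":1},{"offset":[-0.355,0.318,0.05],"rotation":[0,0,-0.158],"hand":1},{"offset":[-0.363,0.326,0.08],"rotation":[0,0,-0.158],"hand":1},{"offset":[-0.363,0.326,0.09],"rotation":[0,0,-0.158],"hand":1}]' && python3 -m inch '[{"offset":[0,0,0],"rotation":[0,0,0],"hand":1},{"offset":[0,0,0],"rotation":[0,0,0],"hand":1},{"offset":[0,0,0.02],"rotation":[0,0,0],"hand":1},{"offset":[0,0,0.05],"rotation":[0,0,0],"hand":1},{"offset":[0,0,0.08],"rotation":[0,0,0],"hand":1},{"offset":[0,0,0.1],"rotation":[0,0,0],"hand":1},{"offset":[0,0,0.1],"rotation":[0,0,0],"hand":1},{"offset":[0,0,0.1],"rotation":[0,0,0],"hand":1},{"offset":[0,0,0.1],"rotation":[0,0,0],"hand":1},{"offset":[0,0,0.1],"rotation":[0,0,0],"hand":1}]'
python3 - <<'E'
from rig import arm
import cv2,numpy as np
s=arm.capture("scene")
cv2.imwrite("pics/s6.png",cv2.resize(s["img"][150:300,170:340,::-1],None,fx=4,fy=4,interpolation=cv2.INTER_CUBIC))
E
```

```text
t: 22.45
ee_pos: [634.0, 38.7, 87.5]
orientation: [179.9, -0.2, -161.8]
contact_force: [0.2, -0.0, -0.9]
width: 0.696
finger_force: 64.5
t: 23.45
ee_pos: [635.9, 38.4, 60.2]
orientation: [-180.0, 0.1, -161.8]
contact_force: [-0.2, -0.6, -1.2]
width: 0.69
finger_force: 64.5
```

View pics/s6.png

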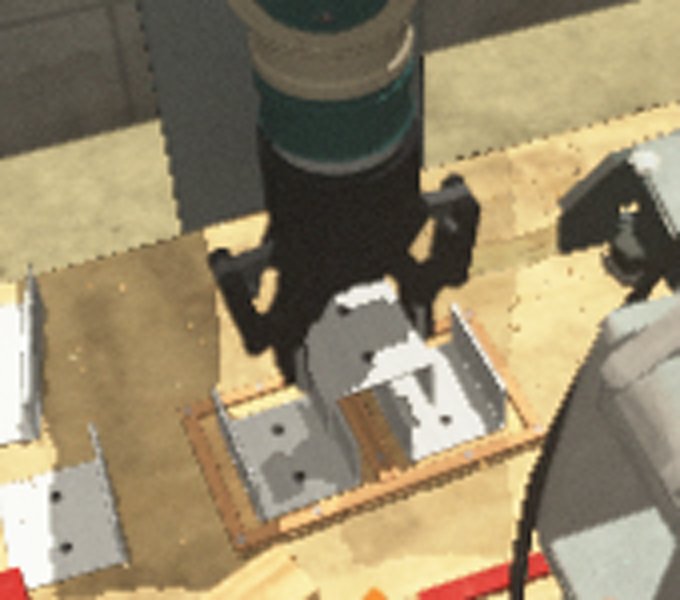

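The flipped channel hangs over the rib at (375,340), with its legs above the inside of both channels. I'll lower it in stages while watching the force.

```bash
python3 -m inch '[{"offset":[0,0,0.01],"rotation":[0,0,0],"hand":1},{"offset":[0,0,0.02],"rotation":[0,0,0],"hand":1},{"offset":[0,0,0.03],"rotation":[0,0,0],"hand":1},{"offset":[0,0,0.04],"rotation":[0,0,0],"hand":1},{"offset":[0,0,0.05],"rotation":[0,0,0],"hand":1},{"offset":[0,0,0.06],"rotation":[0,0,0],"hand":1},{"offset":[0,0,0.07],"rotation":[0,0,0],"hand":1},{"offset":[0,0,0.08],"rotation":[0,0,0],"hand":1},{"offset":[0,0,0.09],"rotation":[0,0,0],"hand":1},{"offset":[0,0,0.09],"rotation":[0,0,0],"hand":1}]' && python3 -m inch '[{"offset":[0,0,0.01],"rotation":[0,0,0],"hand":1},{"offset":[0,0,0.02],"rotation":[0,0,0],"hand":1},{"offset":[0,0,0.03],"rotation":[0,0,0],"hand":1},{"offset":[0,0,0.04],"rotation":[0,0,0],"hand":1},{"offset":[0,0,0.046],"rotation":[0,0,0],"hand":1},{"offset":[0,0,0.05],"rotation":[0,0,0],"hand":1},{"offset":[0,0,0.053],"rotation":[0,0,0],"hand":1},{"offset":[0,0,0.056],"rotation":[0,0,0],"hand":1},{"offset":[0,0,0.056],"rotation":[0,0,0],"hand":1},{"offset":[0,0,0.056],"rotation":[0,0,0],"hand":1}]'
```

```text
t: 24.5
ee_pos: [634.9, 38.5, 32.1]
orientation: [180.0, -0.1, -161.8]
contact_force: [-0.3, -0.0, -0.8]
width: 0.693
finger_force: 64.5
t: 25.5
ee_pos: [635.5, 38.4, 16.0]
orientation: [-180.0, 0.0, -161.8]
contact_force: [-0.7, -0.3, -0.7]
width: 0.692
finger_force: 64.5
```

```bash
python3 -m inch '[{"offset":[0,0,0.003],"rotation":[0,0,0],"hand":1},{"offset":[0,0,0.003],"rotation":[0,0,0],"hand":0.28},{"offset":[0,0,0.003],"rotation":[0,0,0],"hand":0.24},{"offset":[0,0,0.003],"rotation":[0,0,0],"hand":0.2},{"offset":[0,0,0.003],"rotation":[0,0,0],"hand":0.16},{"offset":[0,0,0.003],"rotation":[0,0,0],"hand":0.14},{"offset":[0,0,0.003],"rotation":[0,0,0],"hand":0.14},{"offset":[0,0,-0.03],"rotation":[0,0,0],"hand":0.14},{"offset":[0,0,-0.1],"rotation":[0,0,0],"hand":0.14},{"offset":[0,0,-0.2],"rotation":[0,0,0],"hand":0.14}]' && python3 -m inch '[{"offset":[0.05,0,-0.1],"rotation":[0,0,0],"hand":0.14},{"offset":[0.15,0,-0.2],"rotation":[0,0,0],"hand":0.14},{"offset":[0.25,0,-0.3],"rotation":[0,0,0],"hand":0.14},{"offset":[0.35,0,-0.3],"rotation":[0,0,0],"hand":0.14},{"offset":[0.45,0,-0.3],"rotation":[0,0,0],"hand":0.14},{"offset":[0.5,0,-0.3],"rotation":[0,0,0],"hand":0.14},{"offset":[0.5,0,-0.3],"rotation":[0,0,0],"hand":0.14},{"offset":[0.5,0,-0.3],"rotation":[0,0,0],"hand":0.14},{"offset":[0.5,0,-0.3],"rotation":[0,0,0],"hand":0.14},{"offset":[0.5,0,-0.3],"rotation":[0,0,0],"hand":0.14}]'
python3 - <<'E'
from rig import arm
from fit import *
s=arm.capture("scene"); t=arm.capture("top")
cv2.imwrite("pics/s7.png",cv2.resize(s["img"][150:300,140:340,::-1],None,fx=4,fy=4,interpolation=cv2.INTER_CUBIC))
w=world(t); ws=world(s)
for W in(w,ws):
    P=W[np.isfinite(W).all(-1)]; d=np.hypot(P[:,0]-635.5,P[:,1]-38.4)<20; print(np.median(P[d][:,2]),d.sum())
E
```

```text
t: 26.5
ee_pos: [633.7, 38.5, 75.4]
orientation: [179.9, -0.2, -161.8]
contact_force: [0.4, -0.1, 0.6]
width: 0.861
finger_force: 0.0
t: 27.5
ee_pos: [494.1, -8.3, 165.9]
orientation: [-180.0, 0.0, -161.7]
contact_force: [0.4, 0.1, 0.4]
width: 0.858
finger_force: 0.0
45.249366868523225 200
45.47685326561157 219
```

View pics/s7.png

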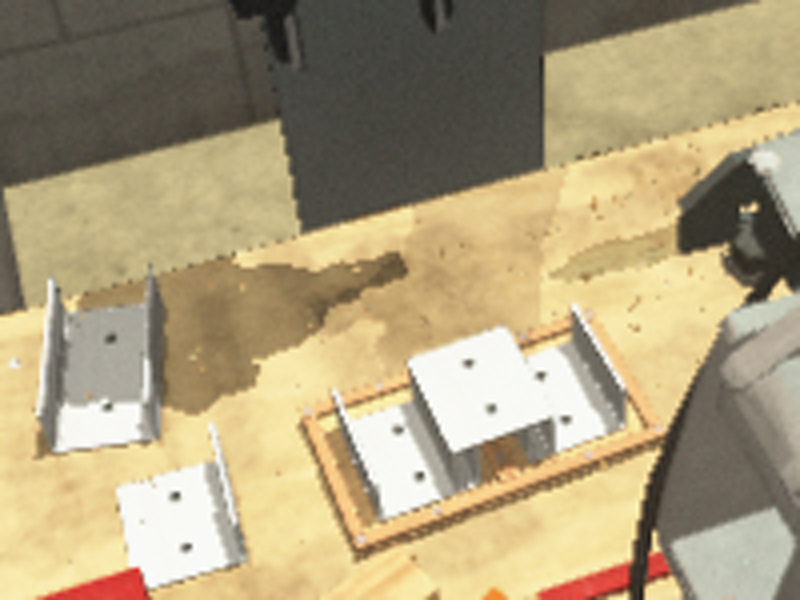

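The flipped channel is seated over the rib at (480,390). Its top measures about 45 mm, which is the fully seated height, and it is level with the others. The long channel at (105,370) and the angle at (180,510) are undisturbed. Handing in.

```bash
python3 -c "
from rig import arm
print(arm.job_done())"
```

```text
the job is handed in; nothing more can be done
None
```

I packed all three short channels into the tray and handed the job in at about 28 s; the hand-in returned no verdict. In the last picture the open channels lie one per bay and the flipped one sits fully down over the rib, with the long channel and angle undisturbed; the pine block, well away from the work area, was not in that picture.

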